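# Eject and tray the aluminium slug

### The job

An aluminium slug is seated flush in the grey ejector nest on the model-making bench. Press the nest's lever all the way down so that the slug rises from its pocket, let go of the lever (it stays down), then take the slug and set it down gently (no dropping), standing upright, inside the shallow grey tray. Leave the identical spare slug that stands on the bench where it is.

Things in the scene. Friction and masses are not known exactly. Their poses are not given: they have to be found in the camera images.
- slug: The slug to move: plain aluminium cylinder, 36 mm diameter, 42 mm tall, 80 to 160 g, with a dark 12 mm centre-bore mark on its top. Origin at the centre of its underside, z up its axis. It starts seated in the nest's pocket, its top flush with the nest's top.
- nest: Ejector nest: fixed grey block, 76 (its x) x 64 (its y) x 56 mm tall, with a round pocket in its middle (1 mm clearance round the slug, floor 14 mm above the bench). Origin at the centre of its underside, below the pocket; its y axis points to the lever. With the lever fully down the slug stands 24 mm out of the pocket, its top 80 mm above the bench.
- spare: An identical aluminium slug standing loose on the open bench; to be left alone (it may not shift by more than 20 mm or tip). Origin at the centre of its underside.
- ejector (a joint): Angle of the nest's ejector lever, a see-saw steel bar hinged beside the block: 0 rad up (slug seated), 0.45 rad fully down against its stop (slug raised 24 mm, in proportion to the angle). Stiff: it takes about 4 to 8 N on the pad and stays where it is left.
- ejector_pad (a point): Centre of the top face of the press pad at the lever's outer end: ribbed steel plate 36 x 30 mm, 127 mm from the slug's axis along the nest's y (lever pivot at 45 mm). It starts 63 mm above the bench; push it straight down 37 mm, to 26 mm above the bench (it stays within 3 mm of the same place in plan). Nothing stands above it.
- tray: Shallow open grey plastic tray, fixed to the bench, 130 (its x) x 110 (its y) x 22 mm tall, walls and floor 4 mm thick. Origin at the centre of its underside, z up.
Things that resemble listed ones, but are neither listed nor needed, are in the scene too. Leave any purple or turquoise look-alike of the slug alone.

How it is judged (in metres and radians):
On the way:
1. the lever is fully down, the slug has risen in its pocket on the ejector, and the fingers touch neither (value of joint ejector above 0.38 rad and height (world z) of slug between 0.033 and 0.045 m and angle between slug's own z axis and vertical below 0.17 rad and contact force between the fingers and slug below 0.1 N and contact force between the fingers and ejector below 0.1 N), for 0.1 s.
At the end, for the whole second after the job is handed in: The slug stands upright (within 10 degrees) and at rest on the floor of the tray, inside its walls; the spare slug stands within 20 mm of where it was (x of slug in the frame of tray between -0.05 and 0.05 m and y of slug in the frame of tray between -0.04 and 0.04 m and z of slug in the frame of tray below 0.01 m and angle between slug's own z axis and vertical below 0.17 rad and linear speed of slug below 0.02 m/s and not (distance of spare from where it was at the start of the episode above 0.02 m or angle between spare's own z axis and vertical above 0.3 rad)); the robot touches nothing.
It fails at once if the spare slug is moved by more than 20 mm or tipped (distance of spare from where it was at the start of the episode above 0.02 m or angle between spare's own z axis and vertical above 0.3 rad).
It fails at once if the slug is dropped (falls free from more than about 25 mm) (linear speed of slug above 0.7 m/s and contact force between the fingers and slug below 0.1 N).
It also fails if it takes over 48 s, if anything falls off the work surface, if the arm or the gripper's body presses on something with over 40 N, if the wrist force passes 120 N, or if a joint passes its speed limit or range.

### The arm

A 6-joint arm with a two-finger parallel gripper is mounted at the origin on the work surface. World frame = base frame: x ahead of the robot, y to its left, z up, the work surface at z = 0. Lengths are in m, angles in degrees, forces in N, time in s.
With the tool pointing down it reaches from about 0.25 to 0.725 m from the base axis. Payload 9.7 kg.
Tool frame: the origin (TCP) lies between the finger pads; the fingertips stand 19 mm ahead of it and the grasp point (between the pads) is the TCP; z points along the fingers, y is the line along which they close (so a half turn about z gives the same grasp; the last joint's range is limited). The gripper opens to 85 mm and grips with 20 to 120 N. Pads are 22 mm wide; open, the fingers measure 114 mm over their backs; the gripper's body (76 mm by 85 mm) begins 54 mm behind the grasp point. The pads swing forward as they close: fully open they stand 13 mm farther back than shut.
Start: joints at [-76.261, 4.979, 10.078, 95.1, 0, 90], TCP at [0.131, -0.534, 0.25] pointing down, gripper open.
Joint ranges: [-179.16, 179.16], [-48.56, 103.87], [-65.8, 70.77], [-126.05, 130.52], [-82.76, 87.17], [-180, 180]. Speed limits (degrees/s): [127.2, 127.2, 147.25, 180, 180, 180].

### API

Orientations are given as [roll, pitch, yaw] about the fixed x, y, z axes, in that order (R = Rz(yaw) Ry(pitch) Rx(roll)).
In Python, from workcell import telemetry, camera, calibration, workorder gives the robot as it stands.
- The arm moves only by the tool play_rows, never from a script. Its argument "increments" is a list of rows, each a list of 3 entries, a list of its own where there are three numbers: the shift along the tool's x, y, z in mm, then the turn, a rotation vector about the tool's x, y, z in degrees, then the closure, from 0 (fully open) to 1 (shut). In form: [[[x, y, z], [ax, ay, az], jaw], ...]. A call has 1 to 20 rows; each row is the pose to reach, as a shift and turn from the pose commanded when the call began, along the tool's axes at that moment; what a row does not reach only later rows make up. A row lasts 1/10 s, in which the tool goes at most 50 mm and 8.59 degrees, less where a joint would pass 70% of its speed; a pose out of reach is approached as far as the arm can. A call with a gripper value outside its range is refused whole. The fingers move at their own pace and stop on an object; "grip_force" is the grip in N (left out, the last holds). Time passes only in rows, so rows that repeat a pose let the fingers close. It gives the time, the measured TCP pose, the force, the opening and the grip force at its end, in the units of the state.
- telemetry.get_obs(): the state, without advancing time (a new reading comes with each control period).
- camera(name): name is "scene" or "top" or "wrist"; returns (picture, depth): 384x512x3 uint8, red, green, blue; 384x512 float32, m along the optical axis (not along the pixel's ray), 0 where there is no reading.
- calibration(name): a dict with "vertical_fov" (degrees; the focal length in pixels is half the picture's height over the tangent of half this angle, whatever the lens; pixels are square), "cx", "cy" (the principal point, pixels), "rvec" (rotation vector, rad) and "tvec" (3), from world to camera coordinates, as OpenCV has them; the wrist camera has in their place "hand_eye" (4x4, takes a point from camera to tool coordinates, whose origin is the TCP and whose axes are the flange's). Camera axes: x right, y down, z forward; pixel columns grow to the right and rows downward; lengths in m; the calibration is good to about 2 mm. A picture is of the moment at which its call begins: read the wrist's pose just before it. calibration takes no time and is no camera call.
- workorder.job_done(): hands the job in; it is judged then, once.
The state is a dict: "time": time; "q": joint angles; "qd": joint speeds; "joint_efforts": joint torques, N m; "ee_pos": TCP position; "tcp_rot": TCP orientation; "wrist_force": force on the tool from outside, world axes, zero at the start; "torque": the same for the moment, N m; "opening": finger opening in m; "grasp_force": force on a finger pad.
Only numpy, scipy, OpenCV 4.12 (cv2) and the standard library are available. Lean on these libraries where they do the work, as an engineer would, in place of code of your own. Each camera call takes 0.05 s, during which the arm holds its last target. There are 200 camera calls.

## Working session

There is one attempt and no reset: what is moved stays moved. The work goes in short steps, Python scripts to look and compute and a tool call to move; the robot and the scene stay as the last step left them, time stands still between calls to the robot, and variables do not carry over. Pictures are saved under pics/ and viewed, at most 10 in all, crops included, and the job is handed in when it is done.

Besides the shell and the picture viewer there is one more tool, called after "Call:" as a command line: name --argument value ..., lists and objects as JSON in quotes. play_rows: Moves the arm, as the interface text tells. Its arguments: {"type":"object","properties":{"increments":{"type":"array"},"grip_force":{"type":"number"}},"required":["increments"]}

```bash
mkdir -p pics; cat > h.py <<'E'
import numpy as np, cv2
from workcell import telemetry, camera, calibration, workorder
from scipy.spatial.transform import Rotation as R
def K(c,h=384):
    f=h/2/np.tan(np.radians(c["vertical_fov"])/2); return f,c["cx"],c["cy"]
def cam_pose(name):
    c=calibration(name)
    if "hand_eye" in c:
        o=telemetry.get_obs(); T=np.eye(4); T[:3,:3]=R.from_euler('xyz',o["tcp_rot"],degrees=True).as_matrix(); T[:3,3]=o["ee_pos"]
        T=T@np.array(c["hand_eye"])
        return c,T[:3,:3],T[:3,3]
    M=cv2.Rodrigues(np.array(c["rvec"],float))[0]
    return c,M.T,-M.T@np.array(c["tvec"],float).ravel()
def ray(P,uv,z):
    c,M,t=P; f,cx,cy=K(c); uv=np.atleast_2d(uv).astype(float)
    d=np.c_[(uv[:,0]-cx)/f,(uv[:,1]-cy)/f,np.ones(len(uv))]@M.T
    return t+d*((z-t[2])/d[:,2])[:,None]
def cloud(P,D):
    c,M,t=P; f,cx,cy=K(c); v,u=np.mgrid[:384,:512]
    return np.stack([(u-cx)/f*D,(v-cy)/f*D,D],-1)@M.T+t
E
python3 - <<'E'
from h import *
print(telemetry.get_obs())
for n in ("top","scene"):
    P=cam_pose(n); print(n,P)
    im,D=camera(n); np.savez(f"{n}.npz",im=im,D=D)
    cv2.imwrite(f"pics/{n}.png",cv2.resize(im[...,::-1],(800,600)))
E
```

```text
{'time': 0.0, 'q': array([-7.62605268e+01,  5.01197016e+00,  1.00337429e+01,  9.50986561e+01,
        3.06732841e-03,  9.00004710e+01]), 'qd': array([-0.0163471 , -0.05626513, -0.00193916, -0.01378844, -0.01594635,
        0.01255493]), 'joint_efforts': array([ 3.61935026e-04, -5.20392323e+01,  4.64805186e+01,  1.62611768e-02,
        8.86127191e-05,  5.40573666e-06]), 'ee_pos': array([ 0.13059532, -0.53406409,  0.24956833]), 'tcp_rot': array([-1.79923117e+02, -3.06669367e-03,  1.37389981e+01]), 'wrist_force': array([-0.31253904, -0.14589963, -0.63234773]), 'torque': array([-0.00114198,  0.05400596, -0.01416975]), 'grasp_force': 0.0, 'opening': 0.0853318864729244}
top ({'vertical_fov': 55.41929444803326, 'cx': 251.84749997385995, 'cy': 192.95005961659677, 'rvec': array([ 2.16222367, -2.1370345 ,  0.20416333]), 'tvec': array([-0.02038886,  0.56136692,  0.69403253])}, array([[ 0.00939738, -0.98688047,  0.1611789 ],
       [-0.99954687, -0.0138802 , -0.02670927],
       [ 0.02859605, -0.16085486, -0.98656372]]), array([0.44233025, 0.00594937, 0.77558895]))
scene ({'vertical_fov': 56.41127014949348, 'cx': 256.84104493811566, 'cy': 188.7595473349854, 'rvec': array([ 1.88732586,  1.26434375, -0.63723341]), 'tvec': array([-0.20587492, -0.24180812,  1.18985339])}, array([[ 0.38443637,  0.54236874, -0.74702398],
       [ 0.92311313, -0.21847665,  0.31643342],
       [ 0.0084163 , -0.81123616, -0.58465807]]), array([ 1.09914399, -0.23929296,  0.5012266 ]))
```

View pics/top.png

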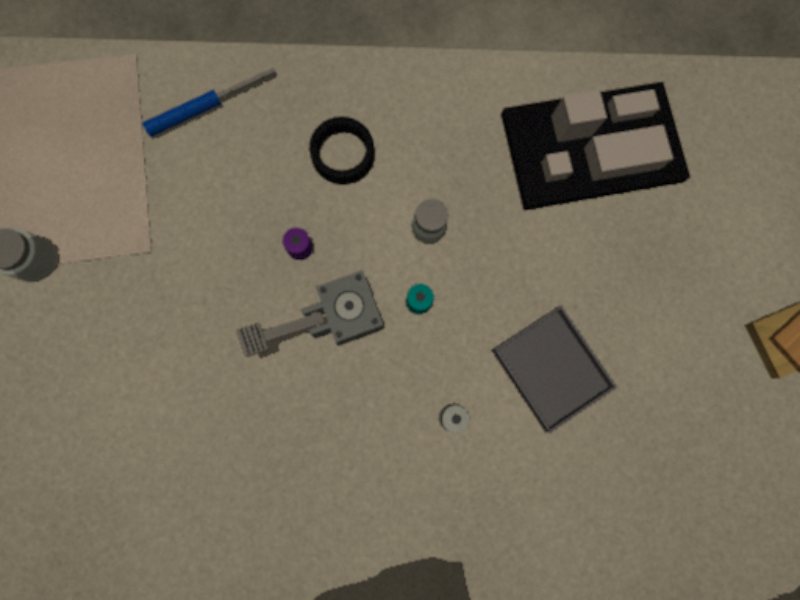

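View pics/scene.png

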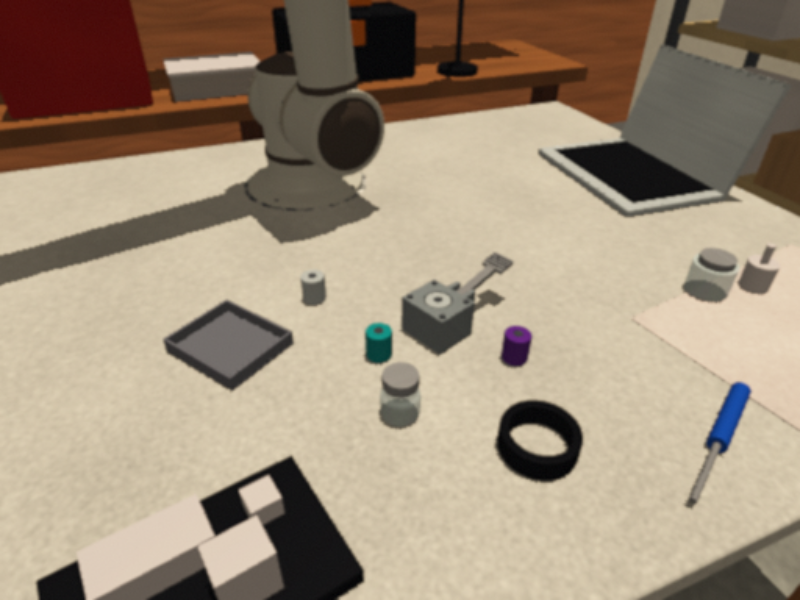

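The top view (800×600 scale) shows the nest and slug at (349,305), its pad at (251,340), the spare at (455,418) and the tray centred at (553,369). There are purple, turquoise and jar distractors nearby. The scene view agrees. Next I refine these positions.

```bash
python3 - <<'E'
from h import *
P=cam_pose("top"); d=np.load("top.npz"); im,D=d["im"],d["D"]; C=cloud(P,D)
g=im.astype(int).mean(2)
def comp(m,seed):
    n,l,s,c=cv2.connectedComponentsWithStats(m.astype(np.uint8)); 
    v,u=np.nonzero(m); k=np.argmin((u-seed[0])**2+(v-seed[1])**2); return l==l[v[k],u[k]]
def report(n,m,z):
    c=max(cv2.findContours(m.astype(np.uint8),0,1)[0],key=cv2.contourArea)
    r=cv2.minAreaRect(c); w=ray(P,cv2.boxPoints(r),z)
    print(n,m.sum(),"px",np.round(r[0],1),"world",ray(P,r[0],z)[0].round(4),"sides",np.linalg.norm(np.diff(w[:3],axis=0),axis=1).round(4),"edge yaw",np.degrees(np.arctan2(*(w[1]-w[0])[[1,0]])).round(1), np.degrees(np.arctan2(*(w[2]-w[1])[[1,0]])).round(1))
Z=C[...,2]; ok=D>0
# top surfaces by height
def box(u0,u1,v0,v1):
    b=np.zeros_like(ok); b[v0:v1,u0:u1]=1; return b
for n,b,lo,hi,z in [("nest",box(198,250,170,225),.048,.064,.056),("pad",box(148,172,200,235),.052,.072,.063),("spare",box(275,308,250,285),.032,.052,.042),("tray",box(310,400,190,280),.014,.03,.022),("turq",box(255,282,178,205),.02,.08,.042),("purple",box(175,205,140,170),.02,.08,.042),("jar",box(260,290,120,160),.02,.12,.07)]:
    m=b&ok&(Z>lo)&(Z<hi); print(n,"z",np.percentile(Z[m],[5,50,95]).round(4) if m.any() else 0); 
    if m.any(): report(n,m,z)
# dark bore inside slug top/spare
for n,(u,v),z in [("slug bore",(223,195),.056),("spare bore",(291,268),.042)]:
    a=g[v-6:v+7,u-6:u+7]; w=np.clip(np.median(a)-12-a,0,None); yy,xx=np.mgrid[v-6:v+7,u-6:u+7]
    p=((w*xx).sum()/w.sum(),(w*yy).sum()/w.sum()); print(n,p,ray(P,p,z)[0].round(4))
big=cv2.resize(im[140:290,130:410,::-1],None,fx=2.8,fy=2.8,interpolation=cv2.INTER_CUBIC); cv2.imwrite("pics/crop.png",cv2.convertScaleAbs(big,alpha=1.6))
# bright-ring of slug vs block, and tray floor/hue
for p in [(223,190),(210,190),(354,236),(291,262)]: print(p,im[p[1],p[0]],C[p[1],p[0]].round(4))
E
```

```text
nest z [0.0522 0.0563 0.0586]
nest 1304 px [216.5 197.3] world [0.5502 0.0566 0.056 ] sides [0.0906 0.0771] edge yaw -68.8 -159.6
pad z [0.059  0.0637 0.0677]
pad 318 px [162.7 216.1] world [0.5108 0.1594 0.063 ] sides [0.0376 0.0362] edge yaw -70.4 -159.4
spare z [0.0393 0.0423 0.0442]
spare 266 px [291.  267.5] world [ 0.4141 -0.0926  0.042 ] sides [0.0358 0.0329] edge yaw -89.5 179.3
tray z [0.0156 0.0214 0.024 ]
tray 587 px [354.5 235.2] world [ 0.4799 -0.2275  0.022 ] sides [0.113  0.1317] edge yaw -56.3 -147.7
turq z [0.0309 0.0421 0.0442]
turq 256 px [268. 190.] world [ 0.5687 -0.0468  0.042 ] sides [0.0328 0.0373] edge yaw -89.1 179.9
purple z [0.0252 0.0421 0.0443]
purple 271 px [189.2 154.4] world [0.6408 0.1159 0.042 ] sides [0.0349 0.04  ] edge yaw -61.2 -152.5
jar z [0.0287 0.0616 0.0639]
jar 489 px [274.8 139.9] world [ 0.6662 -0.0582  0.07  ] sides [0.0542 0.0443] edge yaw -25.3 -116.6
slug bore (np.float64(223.01307609860666), np.float64(194.8514469453376)) [0.5553 0.0438 0.056 ]
spare bore (np.float64(291.5376573501174), np.float64(267.80371239598895)) [ 0.4135 -0.0937  0.042 ]
(223, 190) [128 126 113] [0.5651 0.0441 0.0554]
(210, 190) [85 85 78] [0.5644 0.0697 0.0575]
(354, 236) [76 72 70] [ 0.4791 -0.2319  0.0045]
(291, 262) [130 128 114] [ 0.4248 -0.0925  0.0438]
```

View pics/crop.png

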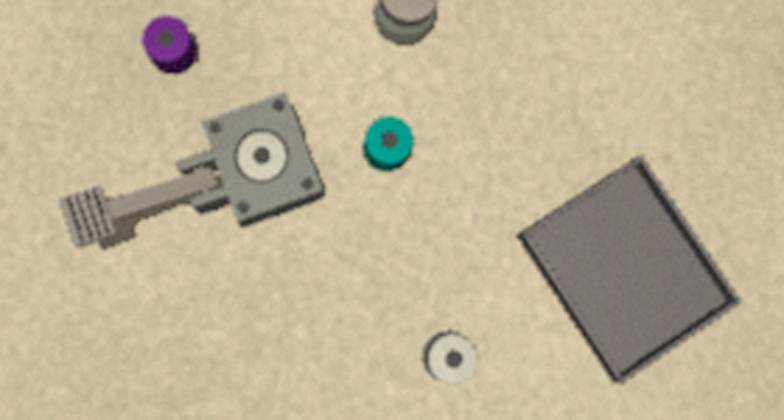

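The crop shows the slug's bore at about (262,155), the pad at (88,215) and the tray at (628,270). Slug to pad measures 124 mm against the 127 mm given, and the heights and sizes match the listed dimensions. I'll move above the pad with the gripper shut.

Call:
play_rows --increments '[[[30,-33,0],[0,0,-5],1],[[60,-66,0],[0,0,-10],1],[[90,-99,0],[0,0,-15],1],[[120,-132,0],[0,0,-20],1],[[150,-165,0],[0,0,-25],1],[[180,-198,0],[0,0,-30],1],[[210,-231,0],[0,0,-35],1],[[240,-264,0],[0,0,-40],1],[[270,-297,0],[0,0,-45],1],[[300,-330,0],[0,0,-50],1],[[330,-363,0],[0,0,-55],1],[[360,-396,0],[0,0,-60],1],[[390,-429,0],[0,0,-65],1],[[420,-462,0],[0,0,-70],1],[[450,-495,0],[0,0,-75],1],[[480,-528,0],[0,0,-80],1],[[510,-560,0],[0,0,-85],1],[[534,-586,0],[0,0,-90],1],[[534,-586,0],[0,0,-90],1],[[534,-586,0],[0,0,-90],1]]'

```text
time: 2.1
ee_pos: [0.51, 0.1622, 0.2494]
tcp_rot: [-179.9, 0.0, 103.8]
wrist_force: [0.0, -0.2, 0.2]
opening: -0.0003
grasp_force: 0.0
```

```bash
python3 - <<'E'
from h import *
o=telemetry.get_obs(); print({k:np.round(o[k],4) for k in("time","ee_pos","tcp_rot","q","wrist_force","opening")})
P=cam_pose("wrist"); im,D=camera("wrist"); C=cloud(P,D); np.savez("w1.npz",im=im,D=D)
f,cx,cy=K(P[0])
for p,n in [((.5102,.1625,.063),"pad"),((.5553,.0438,.056),"slug")]:
    x=P[1].T@(np.array(p)-P[2]); u,v=x[0]/x[2]*f+cx,x[1]/x[2]*f+cy; print(n,u,v)
    cv2.circle(im,(int(u),int(v)),3,(255,0,0),1)
cv2.imwrite("pics/w1.png",cv2.convertScaleAbs(cv2.resize(im[...,::-1],(800,600)),alpha=1.4))
E
```

```text
{'time': np.float64(2.1), 'ee_pos': array([0.51  , 0.1622, 0.2494]), 'tcp_rot': array([-1.798926e+02,  1.640000e-02,  1.037765e+02]), 'q': array([ 1.76520e+01,  3.01800e+00,  7.91070e+00,  9.50010e+01,
       -9.10000e-03,  9.38756e+01]), 'wrist_force': array([ 0.0026, -0.2347,  0.1687]), 'opening': np.float64(-0.0003)}
pad 259.6711154234864 172.70758680891183
slug 272.597971667805 273.02047838584576
```

View pics/w1.png

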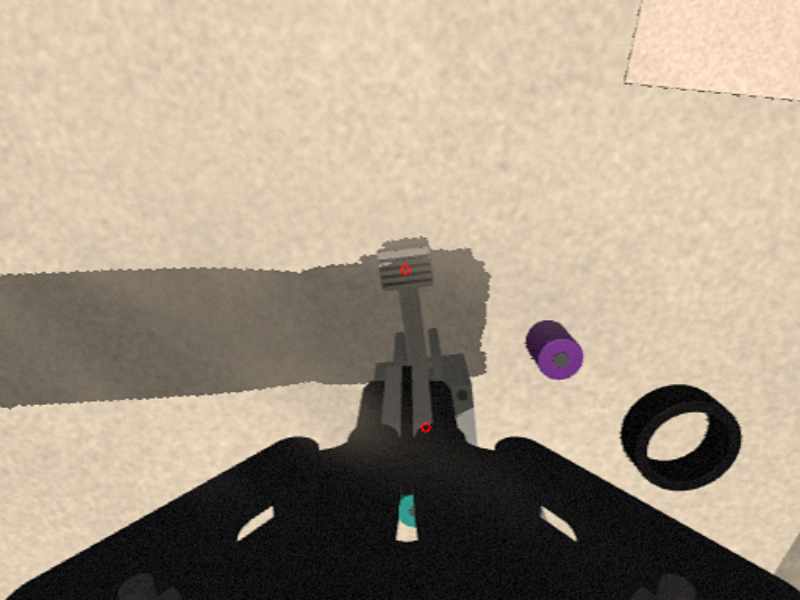

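The projected pad point falls on the pad's centre, at about (405,269). I'll go down in two calls.

Call:
play_rows --increments '[[[0,0,25],[0,0,-3.5],1],[[0,0,50],[0,0,-7],1],[[0,0,75],[0,0,-7],1],[[0,0,100],[0,0,-7],1],[[0,0,120],[0,0,-7],1],[[0,0,138],[0,0,-7],1],[[0,0,150],[0,0,-7],1],[[0,0,158],[0,0,-7],1],[[0,0,163],[0,0,-7],1],[[0,0,168],[0,0,-7],1],[[0,0,172],[0,0,-7],1],[[0,0,176],[0,0,-7],1]]'

```text
time: 3.35
ee_pos: [0.5106, 0.1624, 0.0754]
tcp_rot: [179.9, -0.1, 110.8]
wrist_force: [-3.0, 2.0, 6.0]
opening: -0.0002
grasp_force: 3.0
```

Contact came where expected, at about 6 N. I'll press to the stop.

Call:
play_rows --increments '[[[0,0,3],[0,0,0],1],[[0,0,6],[0,0,0],1],[[0,0,9],[0,0,0],1],[[0,0,12],[0,0,0],1],[[0,0,15],[0,0,0],1],[[0,0,18],[0,0,0],1],[[0,0,21],[0,0,0],1],[[0,0,24],[0,0,0],1],[[0,0,26],[0,0,0],1],[[0,0,28],[0,0,0],1],[[0,0,29],[0,0,0],1],[[0,0,30],[0,0,0],1],[[0,0,30],[0,0,0],1]]'

```text
time: 4.65
ee_pos: [0.5111, 0.1621, 0.0465]
tcp_rot: [179.8, 0.0, 110.7]
wrist_force: [-3.2, 0.1, 12.6]
opening: 0.0001
grasp_force: 6.0
```

Call:
play_rows --increments '[[[0,0,0.5],[0,0,0],1],[[0,0,1],[0,0,0],1],[[0,0,1.5],[0,0,0],1],[[0,0,1.5],[0,0,0],1]]'

```text
time: 5.05
ee_pos: [0.5113, 0.1621, 0.0462]
tcp_rot: [179.8, 0.0, 110.7]
wrist_force: [-6.9, -2.3, 21.9]
opening: 0.0001
grasp_force: 10.8
```

It is on the stop: the force jumped with no further motion. I'll lift off, open, and back away along the tool's −x so the wrist camera sees the slug.

Call:
play_rows --increments '[[[0,0,-10],[0,0,0],1],[[0,0,-30],[0,0,0],1],[[0,0,-60],[0,0,0],1],[[0,0,-95],[0,0,0],0.8],[[0,0,-130],[0,0,0],0.5],[[-30,0,-150],[0,0,0],0.3],[[-70,0,-160],[0,0,0],0],[[-110,0,-160],[0,0,0],0],[[-150,0,-160],[0,0,0],0],[[-180,0,-160],[0,0,0],0],[[-190,0,-160],[0,0,0],0],[[-190,0,-160],[0,0,0],0],[[-190,0,-160],[0,0,0],0]]'

```text
time: 6.35
ee_pos: [0.5773, -0.0152, 0.2029]
tcp_rot: [-180.0, -0.0, 110.7]
wrist_force: [0.2, 0.3, 0.4]
opening: 0.0852
grasp_force: 0.0
```

```bash
python3 - <<'E'
from h import *
o=telemetry.get_obs(); print({k:np.round(o[k],4) for k in("time","ee_pos","tcp_rot","q","wrist_force","opening")})
P=cam_pose("wrist"); im,D=camera("wrist"); C=cloud(P,D); f,cx,cy=K(P[0])
x=P[1].T@(np.array([.5553,.0438,.08])-P[2]); u,v=x[0]/x[2]*f+cx,x[1]/x[2]*f+cy; print("pred",u,v)
Z=C[...,2]; m=(D>0)&(Z>.072)&(Z<.088)&(np.hypot(C[...,0]-.5553,C[...,1]-.0438)<.03)
print(m.sum(), "z",np.median(Z[m]))
c=max(cv2.findContours(m.astype(np.uint8),0,1)[0],key=cv2.contourArea); (a,b),r=cv2.minEnclosingCircle(c)
w=ray(P,[(a,b),(a+r,b)],.080); print((a,b),r,w.round(4),"rad",np.linalg.norm(w[1]-w[0]))
d=w[0]-o["ee_pos"]; Rt=R.from_euler('xyz',o["tcp_rot"],degrees=True).as_matrix(); print("tool delta mm to TCP z .077",(Rt.T@(np.array([w[0][0],w[0][1],.077])-o["ee_pos"])*1000).round(1))
cv2.imwrite("pics/w2.png",cv2.convertScaleAbs(cv2.resize(im[...,::-1],(800,600)),alpha=1.4))
E
```

```text
{'time': np.float64(6.35), 'ee_pos': array([ 0.5773, -0.0152,  0.2029]), 'tcp_rot': array([-1.799993e+02, -2.000000e-02,  1.107473e+02]), 'q': array([-1.51260e+00,  8.04500e+00,  8.17020e+00,  9.01335e+01,
        1.82000e-02,  6.77401e+01]), 'wrist_force': array([0.2315, 0.2762, 0.4204]), 'opening': np.float64(0.0852)}
pred 259.19937752955815 115.23385204302006
1586 z 0.07890900978579737
(258.25201416015625, 114.2841796875) 22.894824981689453 [[0.5543 0.0442 0.08  ]
 [0.5713 0.0506 0.08  ]] rad 0.01809179498336124
tool delta mm to TCP z .077 [ 63.6  -0.4 125.9]
```

View pics/w2.png

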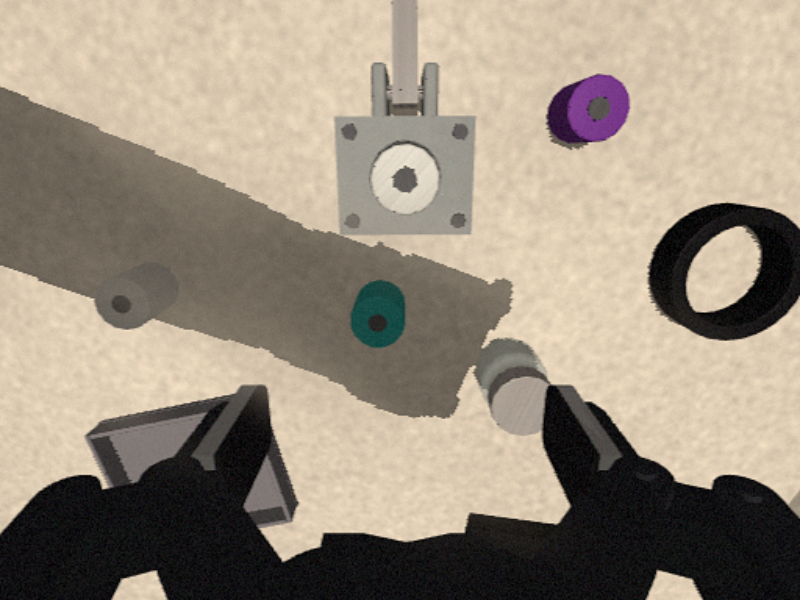

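The slug is raised at (405,180), with its top at about 80 mm and a measured radius of 18.1 mm. I'll go over it, descend and grip.

Call:
play_rows --increments '[[[25,0,0],[0,0,0],0],[[50,0,0],[0,0,0],0],[[63.5,0,0],[0,0,0],0],[[63.5,0,20],[0,0,0],0],[[63.5,0,45],[0,0,0],0],[[63.5,0,70],[0,0,0],0],[[63.5,0,90],[0,0,0],0],[[63.5,0,105],[0,0,0],0],[[63.5,0,115],[0,0,0],0.1],[[63.5,0,122],[0,0,0],0.2],[[63.5,0,126],[0,0,0],0.3],[[63.5,0,126],[0,0,0],0.4],[[63.5,0,126],[0,0,0],0.5],[[63.5,0,126],[0,0,0],0.6],[[63.5,0,126],[0,0,0],0.7],[[63.5,0,126],[0,0,0],1],[[63.5,0,126],[0,0,0],1],[[63.5,0,126],[0,0,0],1],[[63.5,0,126],[0,0,0],1]]' --grip_force 40

```text
time: 8.3
ee_pos: [0.5553, 0.0435, 0.0776]
tcp_rot: [179.9, 0.0, 110.7]
wrist_force: [-1.1, -0.2, 5.4]
opening: 0.0347
grasp_force: 40.1
```

Call:
play_rows --increments '[[[0,0,-4],[0,0,0],1],[[0,0,-9],[0,0,0],1],[[0,0,-15],[0,0,0],1],[[0,0,-25],[0,0,0],1],[[0,0,-40],[0,0,0],1],[[0,0,-55],[0,0,0],1],[[0,0,-70],[0,0,0],1],[[0,0,-80],[0,0,0],1],[[0,0,-85],[0,0,0],1],[[0,0,-85],[0,0,0],1]]'

```text
time: 9.3
ee_pos: [0.5553, 0.0435, 0.1626]
tcp_rot: [179.9, 0.0, 110.7]
wrist_force: [-0.4, 0.1, -2.3]
opening: 0.0347
grasp_force: 40.0
```

```bash
python3 - <<'E'
from h import *
o=telemetry.get_obs(); print({k:np.round(o[k],4) for k in("time","ee_pos","tcp_rot","q","wrist_force","opening")})
Rt=R.from_euler('xyz',o["tcp_rot"],degrees=True).as_matrix(); print("tool delta to tray",(Rt.T@(np.array([.4800,-.2275,o["ee_pos"][2]])-o["ee_pos"])*1000).round(1))
P=cam_pose("scene"); im,D=camera("scene"); C=cloud(P,D)
m=(D>0)&(np.hypot(C[...,0]-o["ee_pos"][0],C[...,1]-o["ee_pos"][1])<.03)&(C[...,2]>.07)&(C[...,2]<.2)&(im.min(2)>90)
print(m.sum(),C[m][:,2].min() if m.any() else None, np.percentile(C[m][:,2],[2,50,98]) if m.any() else None)
cv2.imwrite("pics/s2.png",cv2.resize(im[100:250,200:350,::-1],(600,600)))
E
```

```text
{'time': np.float64(9.3), 'ee_pos': array([0.5553, 0.0435, 0.1626]), 'tcp_rot': array([1.799421e+02, 1.470000e-02, 1.107412e+02]), 'q': array([4.48170e+00, 4.98830e+00, 3.85800e-01, 8.53378e+01, 2.10000e-03,
       7.37405e+01]), 'wrist_force': array([-0.4246,  0.0817, -2.2957]), 'opening': np.float64(0.0347)}
tool delta to tray [-2.268e+02 -1.664e+02 -1.000e-01]
75 0.12283300726154828 [0.12340241 0.14126053 0.19659607]
```

View pics/s2.png

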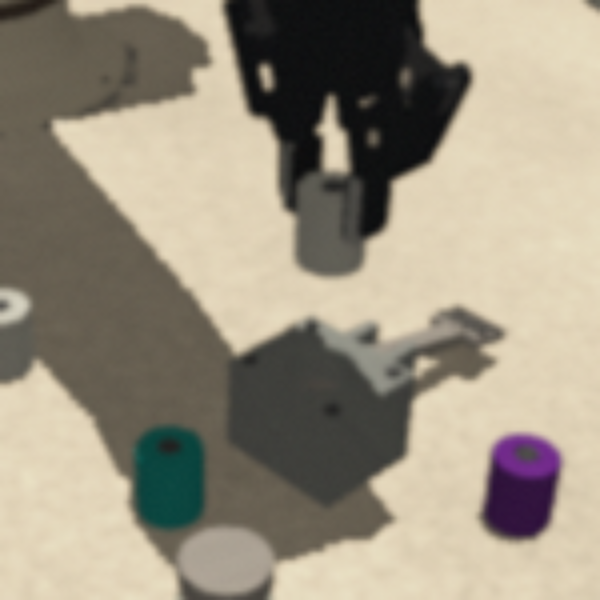

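The slug hangs upright at (330,225), with its base about 40 mm below the TCP. I'll carry it over the tray and lower it.

Call:
play_rows --increments '[[[-10,-7,0],[0,0,0],1],[[-30,-22,0],[0,0,0],1],[[-55,-40,0],[0,0,0],1],[[-80,-58,0],[0,0,0],1],[[-105,-77,0],[0,0,0],1],[[-130,-95,0],[0,0,0],1],[[-155,-113,0],[0,0,0],1],[[-180,-132,0],[0,0,0],1],[[-205,-150,0],[0,0,0],1],[[-220,-161,0],[0,0,0],1],[[-227,-166,0],[0,0,0],1],[[-227,-166,15],[0,0,0],1],[[-227,-166,35],[0,0,0],1],[[-227,-166,55],[0,0,0],1],[[-227,-166,75],[0,0,0],1],[[-227,-166,92],[0,0,0],1],[[-227,-166,104],[0,0,0],1],[[-227,-166,111],[0,0,0],1],[[-227,-166,115],[0,0,0],1],[[-227,-166,115],[0,0,0],1]]'

```text
time: 11.35
ee_pos: [0.4801, -0.2273, 0.0466]
tcp_rot: [-180.0, -0.0, 110.8]
wrist_force: [0.4, -0.7, -0.6]
opening: 0.0347
grasp_force: 40.1
```

Call:
play_rows --increments '[[[0,0,1],[0,0,0],1],[[0,0,2],[0,0,0],1],[[0,0,3],[0,0,0],1],[[0,0,3],[0,0,0],1]]'

```text
time: 11.75
ee_pos: [0.4801, -0.2276, 0.0439]
tcp_rot: [180.0, 0.0, 110.7]
wrist_force: [-0.4, 0.3, -1.8]
opening: 0.0349
grasp_force: 40.1
```

No contact yet, so I'll ease down further.

Call:
play_rows --increments '[[[0,0,0.5],[0,0,0],1],[[0,0,1],[0,0,0],1],[[0,0,1],[0,0,0],1]]'

```text
time: 12.05
ee_pos: [0.4802, -0.2277, 0.0437]
tcp_rot: [180.0, 0.0, 110.7]
wrist_force: [-2.7, 1.8, 7.2]
opening: 0.035
grasp_force: 40.8
```

Contact at 7 N. I'll open gradually and lift away.

Call:
play_rows --increments '[[[0,0,-0.5],[0,0,0],0.5],[[0,0,-0.5],[0,0,0],0.4],[[0,0,-0.5],[0,0,0],0.3],[[0,0,-0.5],[0,0,0],0.15],[[0,0,-0.5],[0,0,0],0.1],[[0,0,-0.5],[0,0,0],0.1],[[0,0,-10],[0,0,0],0.1],[[0,0,-30],[0,0,0],0.1],[[0,0,-60],[0,0,0],0.1],[[0,0,-95],[0,0,0],0.1],[[-30,0,-130],[0,0,0],0.1],[[-60,0,-150],[0,0,0],0.1],[[-80,0,-150],[0,0,0],0.1],[[-80,0,-150],[0,0,0],0.1]]'

```text
time: 13.45
ee_pos: [0.5091, -0.3044, 0.1936]
tcp_rot: [180.0, 0.1, 110.6]
wrist_force: [-0.6, 0.8, -0.4]
opening: 0.0766
grasp_force: 0.0
```

```bash
python3 - <<'E'
from h import *
im,D=camera("wrist"); s,_=camera("scene")
a=cv2.resize(im[...,::-1],(400,300)); b=cv2.resize(s[120:330,50:330,::-1],(400,300))
cv2.imwrite("pics/fin.png",np.hstack([a,b]))
E
```

```text
(no output)
```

View pics/fin.png

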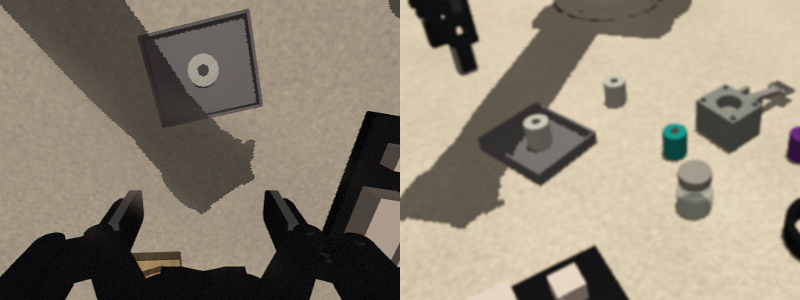

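The slug stands upright at the tray's centre (left panel (203,70), right panel (537,132)). The spare is undisturbed at (615,92).

```bash
python3 -c "
from workcell import workorder; print(workorder.job_done())"
```

```text
the job is handed in; nothing more can be done
None
```

The job is handed in: I pressed the lever down to its stop, released it, and set the slug upright near the centre of the tray; the last picture shows the spare standing undisturbed, though the hand-in returned no verdict.

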